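# Spring-loaded battery cell into the bench holder

### The arm

A 7-joint arm with a two-finger parallel gripper is mounted at the origin on a cart in front of the work surface, level with it; the furniture and walls round the work are solid. World frame = base frame: x ahead of the robot, y to its left, z up, the work surface at z = 0. Lengths are in m, angles in rad, forces in N, time in s.
With the tool pointing down it reaches from about 0.4 to 0.875 m from the base axis. Payload 19.3 kg.
Tool frame: the origin (TCP) lies between the finger pads; the fingertips stand 8 mm ahead of it and the grasp point (between the pads) lies 11 mm behind it; z points along the fingers, x is the direction in which the jaws open and shut, and the axes are right-handed (so a half turn about z gives the same grasp; the last joint's range is limited). The gripper opens to 85 mm and grips with 20 to 120 N. Pads are 22 mm wide; open, the fingers measure 114 mm over their backs; the gripper's body (76 mm by 85 mm) begins 54 mm behind the grasp point. The pads swing forward as they close: fully open they stand 13 mm farther back than shut.
Start: joints at [-0.07, 0.521, -0.036, 1.599, 0.021, 1.021, -0.113], TCP at [0.625, -0, 0.239] pointing down, gripper open.
Joint ranges: [-2.91, 2.91], [-0.3, 2.13], [-1.5, 1.42], [0.17, 2.43], [-1.26, 4.41], [0.16, 1.93], [-2.52, 2.52]. Speed limits (rad/s): [1.89, 1.89, 2.39, 2.39, 3.01, 3.01, 3.01].

### API

Orientations are given as a rotation vector (axis times angle).
In Python, from plant import arm gives the robot as it stands. Calls block until the motion is done:
- arm.move_to(position, orientation): joint-space move of the TCP to a pose.
- arm.movel(position, rot=None, velocity=0.15): straight line of the TCP; rot=None keeps the orientation; velocity is the mean speed in m/s.
- arm.move_j(angles): joint-space move.
- arm.grip(opening, grasp_force=None): finger opening in m; grasp_force is the grip in N (None keeps the last); returns when the fingers have stopped.
- arm.hold(seconds).
- arm.inverse_kinematics(position, orientation): joint angles nearest the present ones, or None.
- arm.observe(): the state.
- arm.snapshot(name): name is "scene" or "side" or "wrist"; returns the picture (384x512x3 uint8, red, green, blue); there is no depth.
- arm.get_calibration(name): a dict with "fx", "fy", "cx", "cy" (pixels), "R" (3x3) and "t" (3): a world point X has camera coordinates R X + t. Camera axes: x right, y down, z forward; pixel columns grow to the right and rows downward; lengths in m; the calibration is good to about 2 mm. The wrist camera is an equidistant fisheye: a pixel r from the principal point sees the ray r / f radians off the axis. A picture is of the moment at which its call begins: read the wrist's pose just before it. get_calibration takes no time and is no camera call; for the wrist camera it gives the pose at the moment of the call.
A pose or a line that the arm cannot do raises arm.PlanningError and nothing moves.
- arm.close_job(): hands the job in, once; it reports no verdict.
The state is a dict: "clock": time; "joint_pos": joint angles; "qd": joint speeds; "effort": joint torques, N m; "ee_pos": TCP position; "ee_rot": TCP orientation; "force": force on the tool from outside, world axes, zero at the start; "ft_torque": the same for the moment, N m; "gripper_width": finger opening in m.
Only numpy, scipy, OpenCV 4.12 (cv2) and the standard library are available. Lean on these libraries where they do the work, as an engineer would, in place of code of your own. Each camera call takes 0.05 s, during which the arm holds its last target.

### The job

Take the charged battery cell out of the charger cradle and fit it in the spring-loaded battery holder: press its flat end against the spring plate, then bring its button end down past the retaining lip, so that the cell lies level in the saddles with the button held under the lip by the spring. Feel your way: do not ram the spring onto its stop or force the cell down on the lip, and leave the brush, the spanner and the nut where they are.

Things in the scene. Friction and masses are not known exactly. Their poses are not given: they have to be found in the camera images.
- cell_center (a point): Centre of the battery cell: a grey cylinder 26 mm in diameter and 70 mm long, about 120 g, lying level in the charger with its middle free on both sides. Its own x axis runs along the cylinder towards the button end, where a steel button (10 mm in diameter, 6 mm long) stands out from the end face, its tip 41 mm from this point; the flat end is 35 mm from this point on the -x side.
- charger: Charger cradle, grey base 108 x 60 x 8 mm with two V saddles (12 mm long, at x = -26 and +26 mm) and an end post, 34 mm high, beyond each end of the cell. Origin at the centre of its underside on the bench, z up, x along the cell. The cell's axis lies 36 mm above the origin.
- holder: Battery holder fixed to the bench: aluminium rail 160 x 74 x 8 mm with a black carriage clamped on it. Origin on the bench below the seat, z up, x from the spring end to the lip end. The carriage (saddles, plate, lip) stands anywhere within 16 mm either way of mid-rail along x and NO pose here shows it: find it by touch or sight. Over 30 N between cell and holder harms them.
- holder_seat (a point): Centre of the seated cell for a carriage at mid-rail (true one up to 16 mm off along x), 42 mm above the bench, holder axes. Two V saddles, 8 mm long, at x = -27 and +27 mm from here, open between them for fingers, which stand some 8 mm nearer the spring while the cell is pressed in; floor there 14 mm above the bench.
- holder_plate (a point): Centre line of the free face of the steel spring plate at seat height, carriage at mid-rail (true one up to 16 mm off along x): 31 mm from the seat on its -x side. Plate 28 mm wide, from 22 to 76 mm above the bench. Coil spring and a black housing, 66 mm high, behind it.
- holder_lip (a point): Inner edge, underside, of the steel retaining lip, carriage at mid-rail (true one up to 16 mm off along x): 36 mm from the seat on its +x side, 49 mm above the bench. The lip is 18 mm wide and overhangs 5 mm; cheek behind it, 20 mm wide, top 57 mm above the bench. Seated, the button tip rests on the cheek under the lip.
- spring_plate (a joint): How far the spring plate is pressed in towards -x of the holder, in m: 0 = free. The spring pushes back with 1 N per mm (0 N when free) and meets a hard stop at 0.013; it is damped (0.1 N more per mm/s). The seated cell leaves it at about 0.004; the button passes the lip only when the level cell holds it in beyond 0.009.
- brush: Wooden wire brush, 22 x 210 x 26 mm, a bystander; origin at the centre of its underside.
- spanner: Small open-ended spanner, 27 x 164 x 7 mm, a bystander; origin at the centre of its underside.
- nut: Union nut, 24 x 27 x 20 mm, a bystander; origin at the centre of its underside.
Mind the look-alikes: they are no part of the job. Leave any orange or red look-alike of the part that bears cell_center alone.

How it is judged:
By the outcome, as a careful person would: the job done as asked, in the order asked, and still so for the second after the job is handed in, with the robot touching nothing.
It also fails if it takes over 48 s, if anything falls off the work surface, if the arm or the gripper's body presses on something with over 40 N, if the wrist force passes 120 N, or if a joint passes its speed limit or range.

## Working session

There is one attempt and no reset: what is moved stays moved. The work goes in short steps, each a Python script; the robot and the scene stay as the last script left them, time stands still between calls to the robot, and variables do not carry over. Pictures are saved under pics/ and viewed, and the job is handed in when it is done.

```bash
ls; mkdir -p pics; python3 - <<'E'
from plant import arm
import cv2
for n in ("scene","side","wrist"):
    c=arm.get_calibration(n); im=arm.snapshot(n)
    cv2.imwrite(f"pics/{n}0.png",im[:,:,::-1])
    print(n,c)
o=arm.observe();print(o)
E
```

```text
pics
scene {'fx': 356.79685278606036, 'fy': 356.79685278606036, 'cx': 260.75563105846373, 'cy': 191.93184092357637, 'R': array([[-0.78446825, -0.61964815,  0.02541111],
       [-0.30530009,  0.3501923 , -0.88552652],
       [ 0.53981609, -0.70242545, -0.46389338]]), 't': array([0.41954308, 0.23726544, 0.59355991])}
side {'fx': 484.2959114285429, 'fy': 484.2959114285429, 'cx': 247.84565213821102, 'cy': 195.99525077708358, 'R': array([[ 0.99681709, -0.07900044,  0.01070611],
       [-0.02132357, -0.3936049 , -0.91903236],
       [ 0.07681794,  0.91587887, -0.39403666]]), 't': array([-0.54236148,  0.06265371,  0.98389528])}
wrist {'fx': 297.3186396354542, 'fy': 297.3186396354542, 'cx': 255.8845074778277, 'cy': 194.463713493506, 'R': array([[ 9.99998384e-01, -5.87908286e-04, -1.69917305e-03],
       [-1.28248365e-04, -9.65947564e-01,  2.58737873e-01],
       [-1.79342620e-03, -2.58737237e-01, -9.65946078e-01]]), 't': array([-0.62389046, -0.03419755,  0.37941443])}
{'clock': 0.15, 'joint_pos': array([-0.07020198,  0.52189562, -0.03629244,  1.59986415,  0.02119976,
        1.02110547, -0.11280055]), 'qd': array([ 0.00034922, -0.00319555, -0.00146055, -0.00012905,  0.00126719,
       -0.00131683,  0.000363  ]), 'effort': array([ 4.00798544e-04, -9.27376485e+01,  1.98035471e+00, -3.70049715e+01,
        1.79930578e-02,  6.46477114e-03, -1.41420460e-05]), 'ee_pos': array([ 6.24754355e-01, -4.82758044e-05,  2.38851416e-01]), 'ee_rot': array([ 3.14151547e+00, -6.53210281e-05, -1.38928140e-03]), 'force': array([-0.53461758,  0.83434983,  0.1083071 ]), 'ft_torque': array([-0.00264129, -0.02513362, -0.04468742]), 'gripper_width': 0.08524429036997473}
```

View pics/scene0.png

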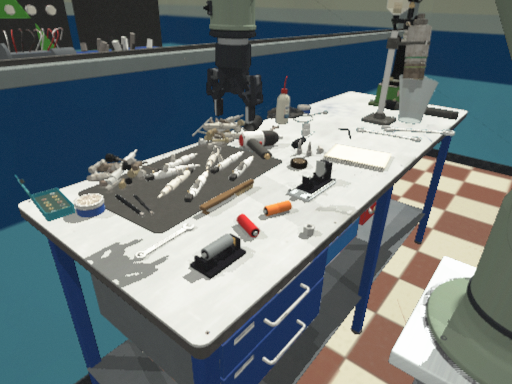

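View pics/side0.png

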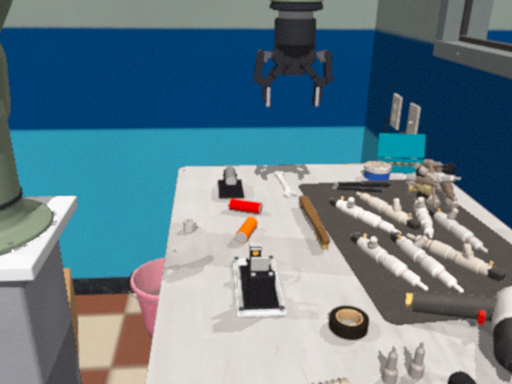

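View pics/wrist0.png

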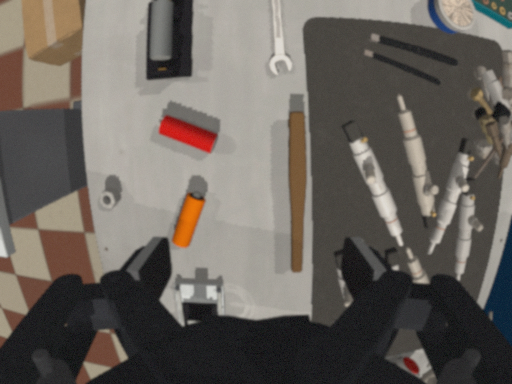

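```bash
cat > h.py <<'E'
from plant import arm
import numpy as np, cv2
from scipy.spatial.transform import Rotation as Rn
def ray(c,u,v,fish=False):
    x=(u-c['cx'])/c['fx'];y=(v-c['cy'])/c['fy']
    if fish:
        r=np.hypot(x,y); d=np.array([x/r*np.sin(r),y/r*np.sin(r),np.cos(r)]) if r>1e-9 else np.array([0,0,1.])
    else: d=np.array([x,y,1.])
    R=np.array(c['R']);t=np.array(c['t'])
    return -R.T@t, R.T@d
def onz(c,u,v,z,fish=False):
    o,d=ray(c,u,v,fish); return o+d*(z-o[2])/d[2]
def proj(c,X,fish=False):
    p=np.array(c['R'])@np.asarray(X,float)+np.array(c['t'])
    if fish:
        q=np.hypot(p[0],p[1]);th=np.arctan2(q,p[2]);s=th/q
        return np.array([c['cx']+c['fx']*s*p[0],c['cy']+c['fy']*s*p[1]])
    return np.array([c['cx']+c['fx']*p[0]/p[2],c['cy']+c['fy']*p[1]/p[2]])
E
python3 - <<'E'
from h import *
w=cv2.imread('pics/wrist0.png');s=cv2.imread('pics/scene0.png');d=cv2.imread('pics/side0.png')
def cr(im,x0,y0,x1,y1,k): return cv2.resize(im[y0:y1,x0:x1],None,fx=k,fy=k,interpolation=cv2.INTER_CUBIC)
a=cr(w,130,0,210,90,5);b=cr(s,180,225,260,285,5)
cv2.imwrite('pics/cropA.png',a)
cv2.imwrite('pics/cropB.png',np.vstack([b,cr(s,280,150,360,205,5)][:2]))
cv2.imwrite('pics/cropC.png',np.hstack([cr(d,205,155,285,255,4),cr(d,220,235,300,335,4)]))
c=arm.get_calibration('wrist')
for n,u,v,z in [('cellc',162,30,.036),('orange',188,220,.013),('holder',200,290,.05)]: print(n,onz(c,u,v,z,True))
c=arm.get_calibration('scene')
for n,u,v,z in [('cellc',218,247,.036),('holderlip?',320,165,.06)]: print(n,onz(c,u,v,z))
E
```

```text
cellc [0.5144691  0.17303921 0.036     ]
orange [ 0.53467711 -0.06677264  0.013     ]
holder [ 0.55116583 -0.15093422  0.05      ]
cellc [0.50764135 0.17645594 0.036     ]
holderlip? [ 0.53792906 -0.28443202  0.06      ]
```

View pics/cropA.png

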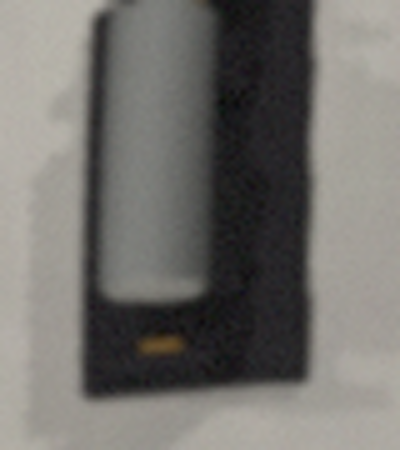

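View pics/cropB.png

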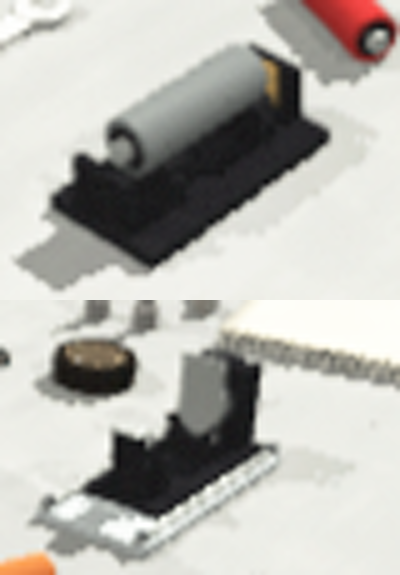

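View pics/cropC.png

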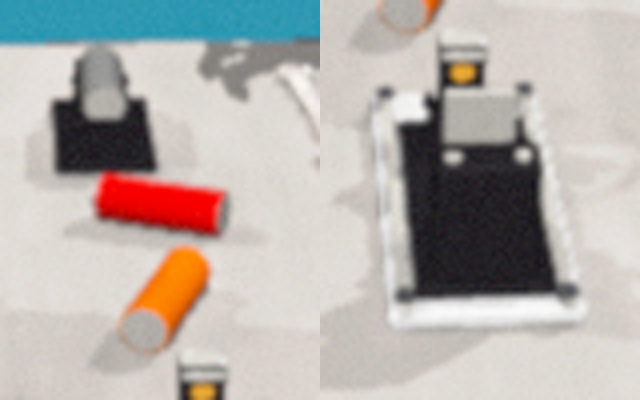

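```bash
python3 - <<'E'
from h import *
np.set_printoptions(precision=4,suppress=True)
import json
rot=[np.pi,0,0]
for n,p in [('wh1',[.55,-.33,.24]),('wc1',[.52,.10,.22])]:
    arm.move_to(p,rot); 
    c=arm.get_calibration('wrist'); im=arm.snapshot('wrist')
    cv2.imwrite(f'pics/{n}.png',im[:,:,::-1]); np.save(f'pics/{n}.npy',c,allow_pickle=True)
    o=arm.observe();print(o['clock'],o['ee_pos'],o['force'])
E
python3 - <<'E'
import cv2
for n in('wh1','wc1'):
    im=cv2.imread(f'pics/{n}.png');cv2.imwrite(f'pics/{n}b.png',cv2.resize(im,(800,600),interpolation=cv2.INTER_CUBIC))
E
```

```text
1.475 [ 0.551  -0.3282  0.24  ] [ 0.7818  0.1158 -0.501 ]
3.1167 [0.5204 0.0989 0.22  ] [ 0.1938 -0.5683 -0.2851]
```

View pics/wh1b.png

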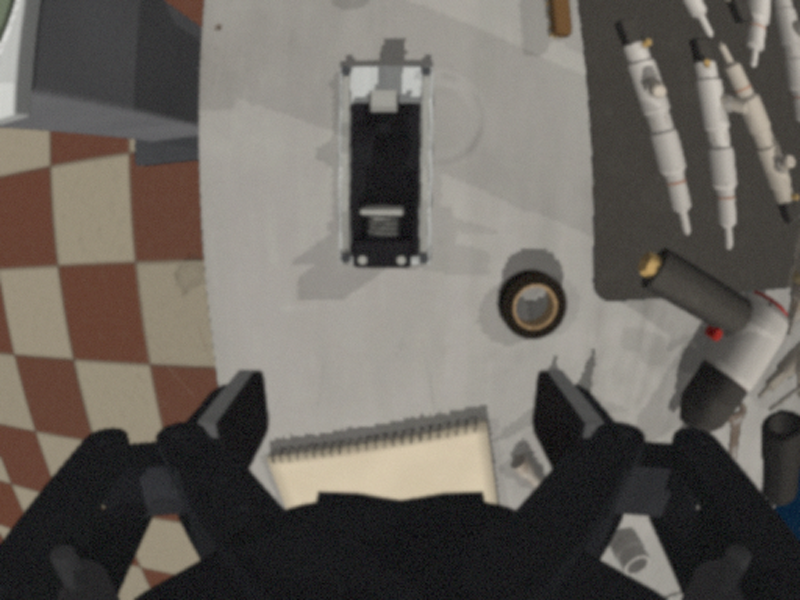

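View pics/wc1b.png

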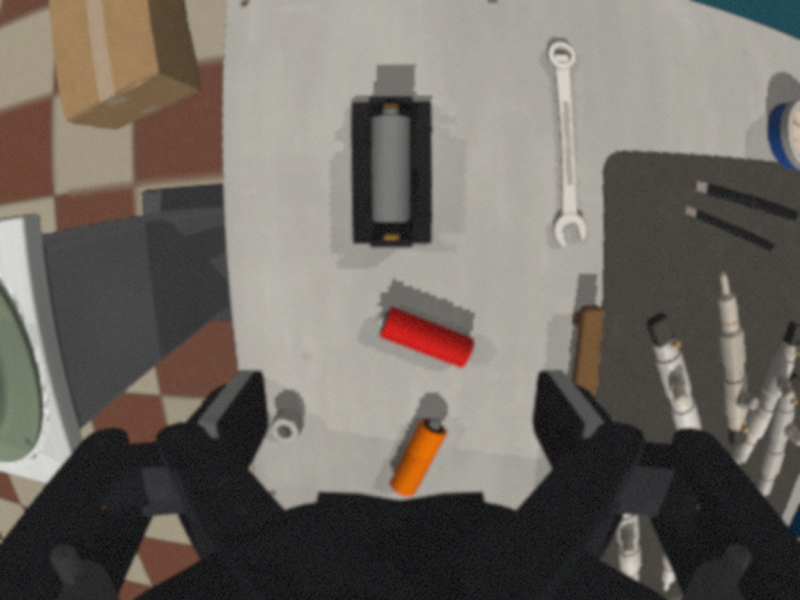

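```bash
python3 - <<'E'
import cv2,numpy as np
h=cv2.imread('pics/wh1.png');c=cv2.imread('pics/wc1.png')
a=cv2.resize(h[30:180,205:290],None,fx=4,fy=4,interpolation=cv2.INTER_CUBIC)
b=cv2.resize(c[50:165,215:285],None,fx=5,fy=5,interpolation=cv2.INTER_CUBIC)
for im,x0,y0,k in((a,205,30,4),(b,215,50,5)):
    for u in range(x0-x0%10+10,x0+im.shape[1]//k,10): cv2.putText(im,str(u),((u-x0)*k-10,8),0,.3,(0,0,255),1);cv2.line(im,((u-x0)*k,8),((u-x0)*k,14),(0,0,255),1)
    for v in range(y0-y0%10+10,y0+im.shape[0]//k,10): cv2.putText(im,str(v),(0,(v-y0)*k+4),0,.3,(0,0,255),1)
cv2.imwrite('pics/cropH.png',a);cv2.imwrite('pics/cropCh.png',b)
E
```

```text
(no output)
```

View pics/cropH.png

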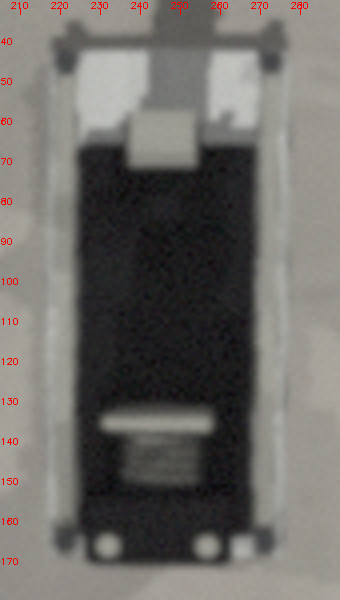

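View pics/cropCh.png

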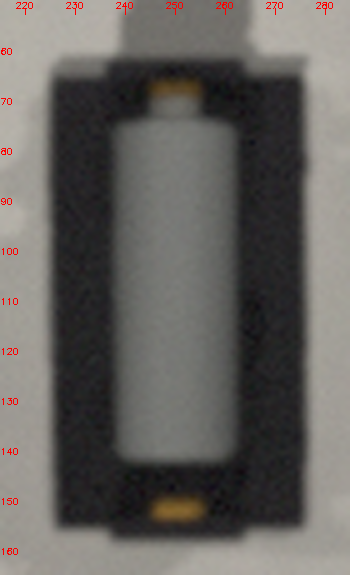

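```bash
python3 - <<'E'
from h import *
np.set_printoptions(precision=4,suppress=True)
ch=np.load('pics/wh1.npy',allow_pickle=True).item();cc=np.load('pics/wc1.npy',allow_pickle=True).item()
f=lambda c,u,v,z:onz(c,u,v,z,True)
print('camH',-np.array(ch['R']).T@ch['t'],'camC',-np.array(cc['R']).T@cc['t'])
for n,u,v,z in [('top L',238,73.5,.049),('top R',262,73.5,.049),('flat',250,142,.049),('btn tip',250,68,.041),('axTop',250.2,80,.049),('axBot',249.7,135,.049),
  ('baseUL',226,65,.008),('baseUR',276,64,.008),('baseLL',226.5,155,.008),('baseLR',275.5,155,.008)]: print(n,f(cc,u,v,z))
L,R=f(cc,238,110,.036),f(cc,262,110,.036);print('mid w',L,R)
print('holder')
for n,u,v,z in [('lip innerL',237,71.5,.049),('lip innerR',254.5,71.5,.049),('lip top inner?',246,71.5,.057),('lip back',246,57.5,.057),('plateL',230,133,.076),('plateR',258.5,133,.076),('plate front',244,131.7,.076),('plate back',244,137.5,.076),
  ('railL top',219,70,.008),('railL bot',219,160,.008),('railR top',277,70,.008),('railR bot',275.5,160,.008),('rail end',250,40,.008),('rail end lo',250,168,.008),('carr front',245,66,.014),('cUL',225,66,.014),('cUR',269,66,.014)]: print(n,f(ch,u,v,z))
# side/scene checks
E
```

```text
camH [ 0.5505 -0.2637  0.3755] camC [0.5202 0.1638 0.3555]
top L [0.502  0.2087 0.049 ]
top R [0.5263 0.2085 0.049 ]
flat [0.5139 0.1376 0.049 ]
btn tip [0.514  0.2157 0.041 ]
axTop [0.5144 0.2017 0.049 ]
axBot [0.5137 0.1448 0.049 ]
baseUL [0.4857 0.2253 0.008 ]
baseUR [0.5433 0.2261 0.008 ]
baseLL [0.4853 0.1189 0.008 ]
baseLR [0.543  0.1187 0.008 ]
mid w [0.5011 0.171  0.036 ] [0.5265 0.1709 0.036 ]
holder
lip innerL [ 0.5299 -0.2133  0.049 ]
lip innerR [ 0.5488 -0.2134  0.049 ]
lip top inner? [ 0.5399 -0.2146  0.057 ]
lip back [ 0.5398 -0.1991  0.057 ]
plateL [ 0.5244 -0.2798  0.076 ]
plateR [ 0.553  -0.2799  0.076 ]
plate front [ 0.5385 -0.2786  0.076 ]
plate back [ 0.5384 -0.2844  0.076 ]
railL top [ 0.5052 -0.2045  0.008 ]
railL bot [ 0.5042 -0.3172  0.008 ]
railR top [ 0.576  -0.2049  0.008 ]
railR bot [ 0.5749 -0.3172  0.008 ]
rail end [ 0.543  -0.1664  0.008 ]
rail end lo [ 0.543  -0.3275  0.008 ]
carr front [ 0.5372 -0.2011  0.014 ]
cUL [ 0.5132 -0.2006  0.014 ]
cUR [ 0.5659 -0.201   0.014 ]
```

```bash
python3 - <<'E'
from h import *
np.set_printoptions(precision=4,suppress=True)
rot=[np.pi,0,0]
def st(n):
    o=arm.observe();print(n,round(o['clock'],2),o['ee_pos'],o['force'],o['gripper_width'])
arm.move_to([.514,.1731,.10],rot); st('above')
arm.movel([.514,.1731,.025],velocity=.08); st('down')
arm.grip(.02,80); arm.hold(.1); st('grip')
arm.movel([.514,.1731,.15],velocity=.12); st('lift')
arm.move_to([.5392,-.230,.12],rot); arm.hold(.2); st('hover')
c=arm.get_calibration('wrist'); im=arm.snapshot('wrist')
cv2.imwrite('pics/wh2.png',im[:,:,::-1]); np.save('pics/wh2.npy',c,allow_pickle=True)
cv2.imwrite('pics/wh2b.png',cv2.resize(im[:,:,::-1][60:300,150:362],None,fx=2.4,fy=2.4,interpolation=cv2.INTER_CUBIC))
s=arm.snapshot('side');cv2.imwrite('pics/side2b.png',cv2.resize(s[:,:,::-1][180:330,180:330],None,fx=4,fy=4,interpolation=cv2.INTER_CUBIC))
E
```

```text
above 3.73 [0.5147 0.1721 0.1007] [ 0.1483 -0.4022  1.0572] 0.08542163046866708
down 4.83 [0.5143 0.1732 0.0254] [-0.3047 -0.4401 -0.014 ] 0.08557951264283813
grip 5.52 [0.5141 0.1731 0.0253] [-1.3998 -0.3321  6.4866] 0.023812765818577206
lift 6.71 [0.5137 0.173  0.1494] [-0.0023 -0.6236 -1.9179] 0.02399628236333792
hover 8.41 [ 0.5396 -0.229   0.1201] [-0.0422  0.0516 -0.5564] 0.023911718837741312
```

View pics/wh2b.png

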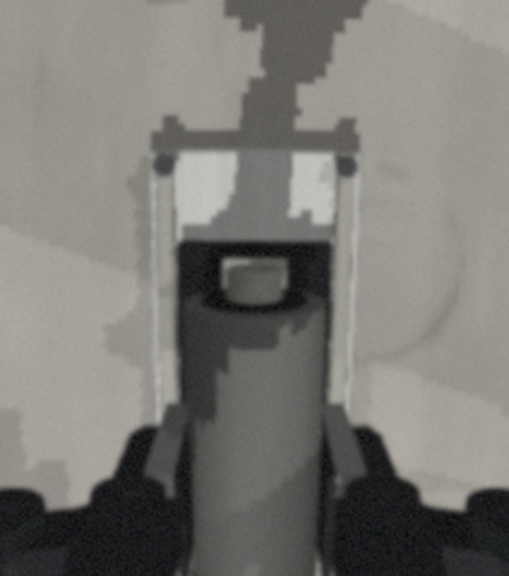

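View pics/side2b.png

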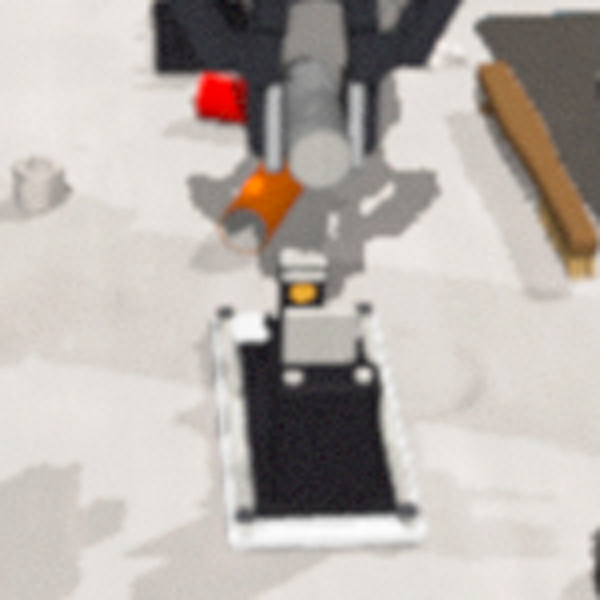

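```bash
python3 - <<'E'
from h import *
np.set_printoptions(precision=4,suppress=True)
cs=arm.get_calibration('side');cw=np.load('pics/wh2.npy',allow_pickle=True).item()
F=[.5396,-.264,.1311]
print('flat pred side crop',(proj(cs,F)-180)*4, 'radius px',4*cs['fx']*.013/ (np.array(cs['R'])@F+cs['t'])[2])
for dz in(0,.005,-.005):
    B=np.array([.5396,-.229+.041,.1311+dz]); print('btn tip pred',(proj(cw,B,True)-[150,60])*2.4)
print('btn end ring top edge',(proj(cw,[.5396,-.229+.035,.1311+.013],True)-[150,60])*2.4,(proj(cw,[.5396,-.229+.035,.1311-.013],True)-[150,60])*2.4)
f=lambda u,v,z:onz(cw,150+u/2.4,60+v/2.4,z,True)
for n,u,v,z in[('btnL',224,285,.131),('btnR',288,285,.131),('lip backL',220,258,.057),('lip backR',289,258,.057),('railL',152,300,.008),('railR',355,300,.008),('railL2',152,200,.008),('cheekrear',255,241,.057)]: print(n,f(u,v,z))
cs2=(lambda u,v,z:onz(cs,180+u/4,180+v/4,z))
for n,u,v,z in[('plate topL',283,304,.076),('plate topR',360,310,.076),('cell L',291,158,.131),('cell R',350,158,.131)]: print(n,cs2(u,v,z))
E
```

```text
flat pred side crop [318.4446 155.4917] radius px 34.40842301641955
btn tip pred [256.5995 270.7254]
btn tip pred [256.6844 276.2158]
btn tip pred [256.5208 265.6446]
btn end ring top edge [256.7669 322.2822] [256.3576 288.2572]
btnL [ 0.5338 -0.1906  0.131 ]
btnR [ 0.5452 -0.1906  0.131 ]
lip backL [ 0.5295 -0.1985  0.057 ]
lip backR [ 0.549  -0.1985  0.057 ]
railL [ 0.5025 -0.2221  0.008 ]
railR [ 0.5753 -0.222   0.008 ]
railL2 [ 0.5035 -0.1862  0.008 ]
cheekrear [ 0.5394 -0.1936  0.057 ]
plate topL [ 0.5256 -0.2792  0.076 ]
plate topR [ 0.5544 -0.2855  0.076 ]
cell L [ 0.5291 -0.2654  0.131 ]
cell R [ 0.5513 -0.2666  0.131 ]
```

```bash
cat >> h.py <<'E'
def fav(n=5,dt=.02):
    F=[]
    for _ in range(n): arm.hold(dt);F.append(arm.observe()['force'])
    return np.mean(F,0)
E
python3 - <<'E'
from h import *
np.set_printoptions(precision=4,suppress=True)
X=.5392
arm.movel([X,-.232,.064],velocity=.08)
arm.hold(.2);F0=fav(8);np.save('F0.npy',F0);o=arm.observe();print(o['clock'],o['ee_pos'],F0)
y=-.236
while y>-.2525:
    arm.movel([X,y,.064],velocity=.02)
    F=fav(4)-F0;o=arm.observe();print(round(o['clock'],2),round(y,4),o['ee_pos'],F)
    if F[1]>5.5 or np.linalg.norm(F)>15: break
    y-=.002
E
```

```text
9.6917 [ 0.5393 -0.2321  0.0643] [-0.0198  0.3576 -1.1883]
10.11 -0.236 [ 0.5391 -0.236   0.0639] [ 0.286  -0.0822 -0.3501]
10.43 -0.238 [ 0.5392 -0.238   0.064 ] [ 0.3242 -0.7065 -0.117 ]
10.74 -0.24 [ 0.5392 -0.2401  0.064 ] [ 0.0977  0.0368 -0.2917]
11.06 -0.242 [ 0.5392 -0.242   0.064 ] [-0.0749 -0.4108 -0.1246]
11.38 -0.244 [ 0.5392 -0.244   0.064 ] [ 0.172  -0.0346 -0.2091]
11.69 -0.246 [ 0.5392 -0.246   0.064 ] [0.3355 0.4349 0.321 ]
12.01 -0.248 [ 0.5392 -0.2479  0.064 ] [0.4075 1.8803 0.1798]
12.32 -0.25 [ 0.5392 -0.2499  0.064 ] [0.582  4.2274 0.4611]
12.64 -0.252 [ 0.5392 -0.2516  0.064 ] [-0.2447  5.4743 -0.0017]
```

```bash
python3 - <<'E'
from h import *
np.set_printoptions(precision=4,suppress=True)
X=.5392;F0=np.load('F0.npy')
y=-.2535
for z in(.064,.057):
    arm.movel([X,y,z],velocity=.02); F=fav(4)-F0;print(arm.observe()['ee_pos'],F)
if abs(F[2])<4:
  for y in(-.2555,-.257):
    arm.movel([X,y,.057],velocity=.02); F=fav(8)-F0;o=arm.observe();print(round(o['clock'],2),o['ee_pos'],F)
    if F[1]>10.8: break
im=arm.snapshot('wrist')
cv2.imwrite('pics/wh3b.png',cv2.resize(im[:,:,::-1][60:300,150:362],None,fx=2.4,fy=2.4,interpolation=cv2.INTER_CUBIC))
s=arm.snapshot('side');cv2.imwrite('pics/side3b.png',cv2.resize(s[:,:,::-1][180:330,180:330],None,fx=4,fy=4,interpolation=cv2.INTER_CUBIC))
s=arm.snapshot('scene');cv2.imwrite('pics/scene3b.png',cv2.resize(s[:,:,::-1][100:220,250:400],None,fx=4,fy=4,interpolation=cv2.INTER_CUBIC))
E
```

```text
[ 0.5392 -0.2529  0.0639] [-0.0572  6.411   0.8531]
[ 0.5393 -0.2528  0.0569] [0.5462 6.6521 0.0266]
13.91 [ 0.5393 -0.2545  0.0569] [0.3414 8.4338 0.328 ]
14.29 [ 0.5393 -0.2558  0.0569] [0.2691 9.8814 0.5112]
```

View pics/wh3b.png

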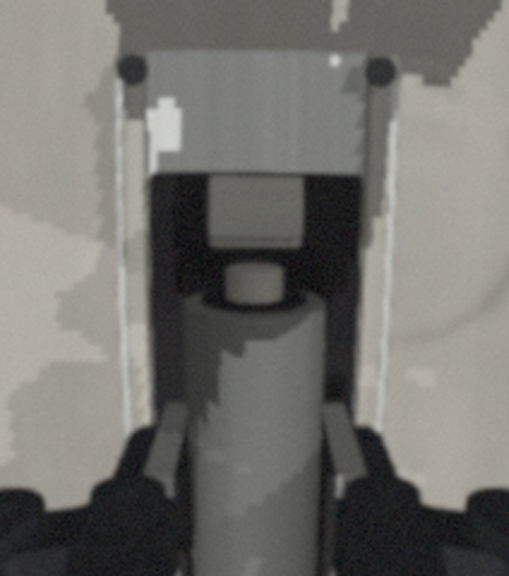

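View pics/scene3b.png

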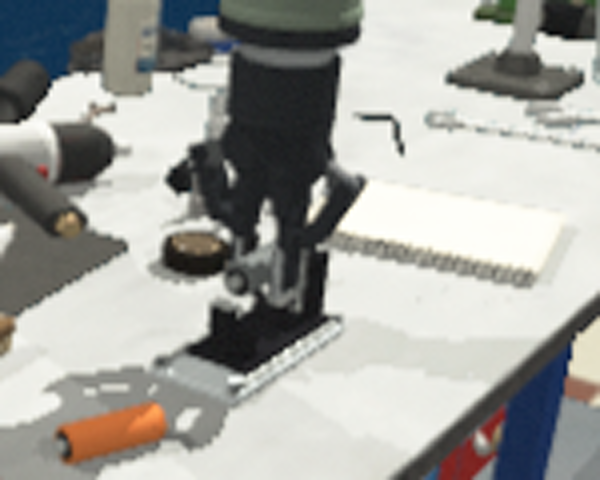

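```bash
python3 - <<'E'
from h import *
np.set_printoptions(precision=4,suppress=True)
X=.5392;F0=np.load('F0.npy');y=-.2583
arm.movel([X,y,.057],velocity=.02); F=fav(8)-F0;o=arm.observe();print(round(o['clock'],2),o['ee_pos'],F)
if F[1]>10.2:
  for z in(.053,.049,.045,.041,.038,.036,.0345,.033,.032,.031):
    arm.movel([X,y,z],velocity=.02); F=fav(4)-F0;o=arm.observe();print(round(o['clock'],2),o['ee_pos'],F)
    if F[2]>3.5 or F[1]>12.3 or F[1]<9.6: print('stop');break
im=arm.snapshot('wrist')
cv2.imwrite('pics/wh4b.png',cv2.resize(im[:,:,::-1][60:300,150:362],None,fx=2.4,fy=2.4,interpolation=cv2.INTER_CUBIC))
E
```

```text
14.82 [ 0.5393 -0.2569  0.0568] [-0.2422 10.4841  1.0413]
15.24 [ 0.5395 -0.2569  0.0529] [ 0.9896 10.5738  1.861 ]
15.66 [ 0.5396 -0.2569  0.049 ] [ 0.9698 11.0935  1.8198]
16.07 [ 0.5396 -0.2569  0.045 ] [ 1.18   10.6231  2.0866]
16.49 [ 0.5396 -0.2569  0.041 ] [ 0.8568 10.622   1.7593]
16.86 [ 0.5397 -0.2569  0.038 ] [ 1.2015 10.5632  2.1533]
17.18 [ 0.5397 -0.2569  0.036 ] [ 0.9669 10.3827  2.2521]
17.49 [ 0.5397 -0.2569  0.0346] [ 1.0791 10.8186  3.7908]
stop
```

View pics/wh4b.png

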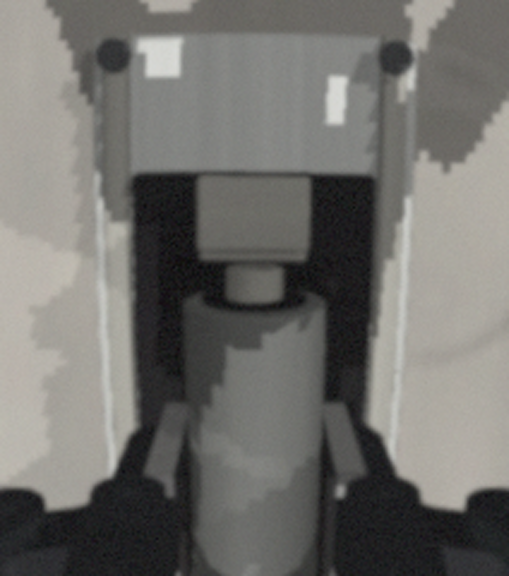

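```bash
python3 - <<'E'
from h import *
np.set_printoptions(precision=4,suppress=True)
X=.5392;F0=np.load('F0.npy');y=-.2586
print(arm.observe()['ft_torque'])
for z in(.034,.0333,.0326,.032,.0315,.031,.0305):
    arm.movel([X,y,z],velocity=.02); F=fav(4)-F0;o=arm.observe();print(round(o['clock'],2),o['ee_pos'],F,o['ft_torque'])
    if F[2]>8 or F[1]>12.3 or F[1]<9.6: print('stop');break
im=arm.snapshot('wrist')
cv2.imwrite('pics/wh5b.png',cv2.resize(im[:,:,::-1][60:300,150:362],None,fx=2.4,fy=2.4,interpolation=cv2.INTER_CUBIC))
E
```

```text
[ 2.1863 -0.2123 -0.0751]
17.86 [ 0.5397 -0.2572  0.0341] [ 0.5398 11.1875  4.4535] [ 2.2743 -0.0912 -0.0904]
18.18 [ 0.5397 -0.2572  0.0334] [ 0.6407 11.1798  4.3541] [ 2.2678 -0.1535 -0.0537]
18.49 [ 0.5398 -0.2572  0.0328] [ 0.9317 11.0573  4.4948] [ 2.2867 -0.1249 -0.092 ]
18.81 [ 0.5397 -0.2573  0.0322] [ 0.5897 11.0383  5.5969] [ 2.2144 -0.0359 -0.0527]
19.12 [ 0.5397 -0.2573  0.0319] [-1.6838 11.6498 11.0625] [ 2.4078  0.2449 -0.0221]
stop
```

View pics/wh5b.png

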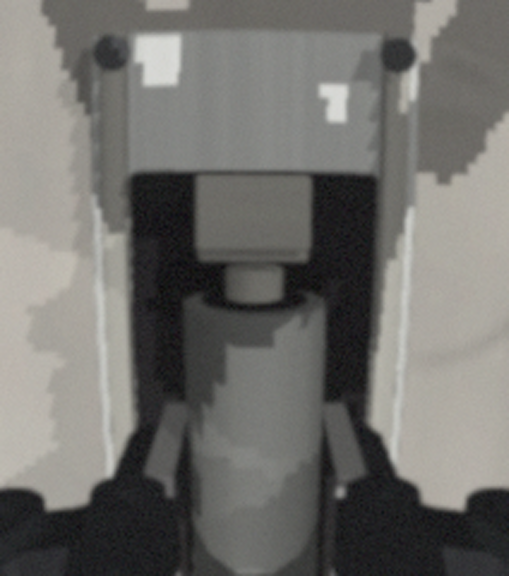

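```bash
python3 - <<'E'
from h import *
np.set_printoptions(precision=4,suppress=True)
X=.5396;F0=np.load('F0.npy')
arm.movel([X,-.2586,.0319],velocity=.02); F=fav(4)-F0;print(arm.observe()['ee_pos'],F)
for y in(-.2565,-.2545,-.253,-.2515,-.2505,-.2495,-.2485):
    arm.movel([X,y,.0319],velocity=.02); F=fav(4)-F0;o=arm.observe();print(round(o['clock'],2),o['ee_pos'],F)
    if F[1]<1 or F[2]>12 or F[2]<-6: print('stop');break
im=arm.snapshot('wrist')
cv2.imwrite('pics/wh6b.png',cv2.resize(im[:,:,::-1][60:300,150:362],None,fx=2.4,fy=2.4,interpolation=cv2.INTER_CUBIC))
E
```

```text
[ 0.5397 -0.2573  0.0321] [-1.834  11.0768  6.4162]
19.82 [ 0.5398 -0.2556  0.0321] [-1.0214  8.757   6.03  ]
20.13 [ 0.5398 -0.2539  0.0321] [-0.9416  7.4288  5.5542]
20.45 [ 0.5398 -0.2526  0.0321] [-0.7888  5.8108  5.5761]
20.77 [ 0.5397 -0.2514  0.032 ] [-0.6621  4.3679  5.8854]
21.08 [ 0.5396 -0.2505  0.032 ] [-0.2326  3.9458  5.2732]
21.4 [ 0.5395 -0.2497  0.0319] [-0.5063  1.459   3.9467]
21.72 [ 0.5395 -0.2495  0.0319] [-0.1953 -6.0216  1.2024]
stop
```

View pics/wh6b.png

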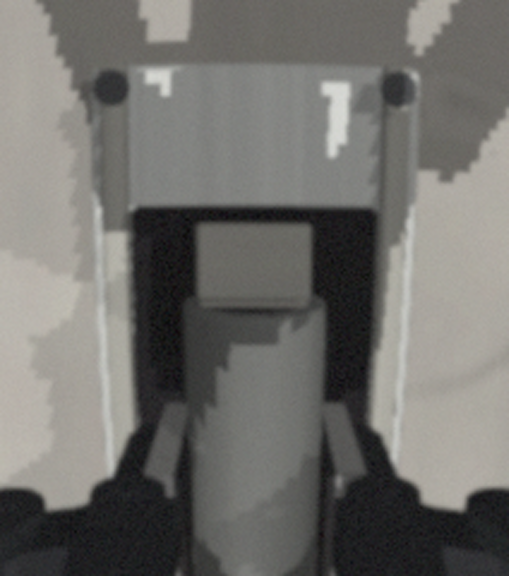

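```bash
python3 - <<'E'
from h import *
np.set_printoptions(precision=4,suppress=True)
F0=np.load('F0.npy')
arm.movel([.5395,-.2497,.0322],velocity=.02);print(fav(4)-F0)
arm.grip(.07);arm.hold(.2);print(fav(4)-F0)
arm.movel([.5395,-.2497,.13],velocity=.08)
arm.move_to([.55,-.33,.24],[np.pi,0,0]);arm.hold(.2)
c=arm.get_calibration('wrist');im=arm.snapshot('wrist');np.save('pics/wh7.npy',c,allow_pickle=True)
cv2.imwrite('pics/wh7.png',im[:,:,::-1]);cv2.imwrite('pics/wh7b.png',cv2.resize(im[:,:,::-1][30:180,200:300],None,fx=4,fy=4,interpolation=cv2.INTER_CUBIC))
s=arm.snapshot('scene')
cv2.imwrite('pics/sc7.png',cv2.resize(s[:,:,::-1][100:270,120:380],None,fx=3,fy=3,interpolation=cv2.INTER_CUBIC))
print(arm.observe()['clock'],arm.observe()['force'])
E
```

```text
[ 0.8632 -0.4052  0.0944]
[-0.4547  0.0987  1.2346]
25.1417 [-0.4974 -0.3012  0.6878]
```

View pics/wh7b.png

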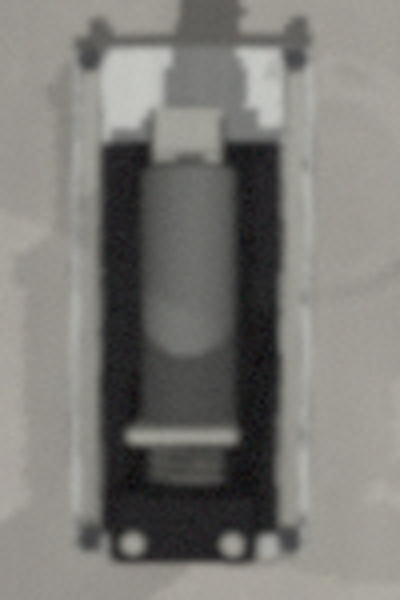

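View pics/sc7.png

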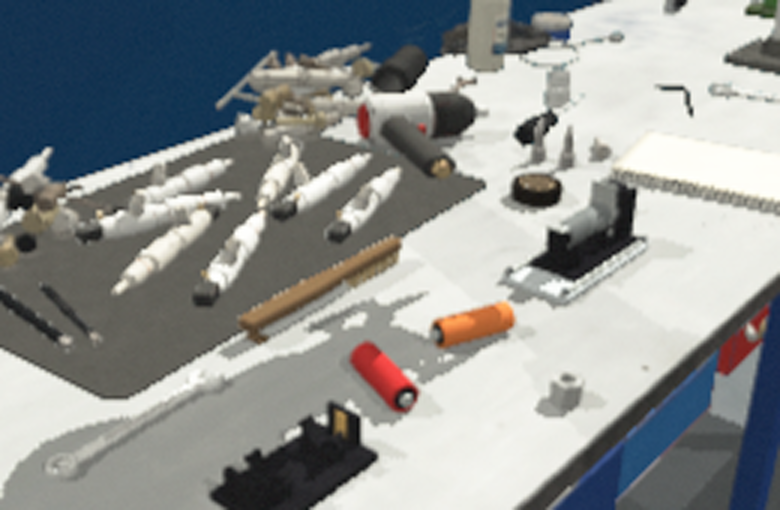

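```bash
python3 - <<'E'
from h import *
np.set_printoptions(precision=4,suppress=True)
c=np.load('pics/wh7.npy',allow_pickle=True).item()
g=lambda u,v,z:onz(c,200+u/4,30+v/4,z,True)
print('plate front',g(183,426,.076),'lip inner',g(188,160,.049),'cell end',g(188,168,.055),'top w',g(144,200,.042),g(237,200,.042),'bot w',g(142,390,.042),g(236,390,.042))
s=arm.snapshot('scene');cv2.imwrite('pics/sc8.png',cv2.resize(s[:,:,::-1][150:205,280:345],None,fx=9,fy=9,interpolation=cv2.INTER_CUBIC))
cs=arm.get_calibration('scene')
for p in([.5395,-.2502+.035,.055],[.5395,-.2502-.035,.055],[.5395,-.2502+.035,.029],[.5395,-.2502-.035,.029]): print((proj(cs,p)-[280,150])*9)
E
```

```text
plate front [ 0.5389 -0.284   0.076 ] lip inner [ 0.5394 -0.2125  0.049 ] cell end [ 0.5396 -0.2157  0.055 ] top w [ 0.5271 -0.2227  0.042 ] [ 0.5527 -0.2228  0.042 ] bot w [ 0.5263 -0.2761  0.042 ] [ 0.5524 -0.2762  0.042 ]
[243.3356 213.6901]
[355.4571 146.9975]
[236.3474 287.9272]
[347.5276 218.5791]
```

View pics/sc8.png

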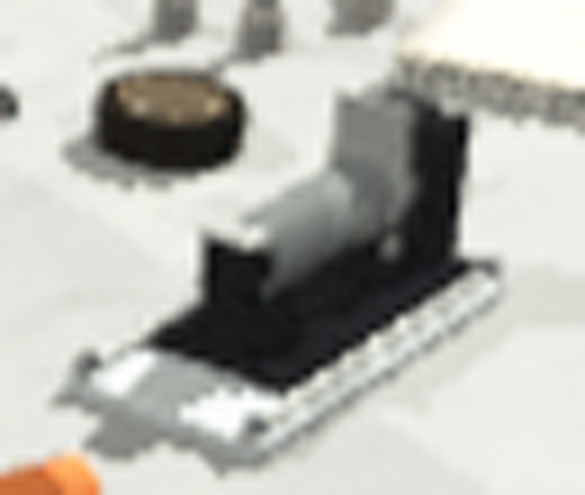

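```bash
python3 - <<'E'
from plant import arm
print(arm.observe()['clock']);arm.close_job()
E
```

```text
25.1917
the job is handed in; nothing more can be done
```

I moved the grey cell from the charger to the holder, and it now lies in the saddles with its button under the retaining lip. I handed the job in at 25.2 s; no verdict was reported.

**Insertion:** I found the plate by touch. The flat end made contact with the cell centre at about y = -0.246. I pressed it in to about 11 mm (peak 11.6 N, hard stop at 13 mm) and lowered the cell clear of the lip until the saddles took the load, peaking at 11 N down. I then let it forward until the button tip met the cheek, which briefly gave 6 N. I took that load off before opening the gripper.

**Last checks:** In the final wrist picture the button is hidden under the lip. The cell is the same width at both ends (25.6 and 26.1 mm), so it looks level. The scene picture agrees with that, and the brush, spanner, nut and both coloured look-alikes are still where they were. The gripper was well clear at hand-in.

**Disagreements:**
- **Plate position:** by sight the plate is pressed in about 5 mm, against the 4 mm expected; this is within the camera's error.
- **Gripper opening:** the gripper read 24 mm on the 26 mm cell. The pictures showed it held properly, so I went on.
- **Early contact:** at about 2.5 mm above the seat there was a light upward force of 4 to 5 N, probably one end touching its saddle first, before the firm contact.

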